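# Seat the tube-holder plate on its pins and shim it with the wedge

## Robot

A 7-joint arm with a two-finger parallel gripper is mounted at the origin on the work surface. World frame = base frame: x ahead of the robot, y to its left, z up, the work surface at z = 0. Lengths are in m, angles in rad, forces in N, time in s.
With the tool pointing down it reaches from about 0.35 to 0.9 m from the base axis. Payload 8.1 kg.
Tool frame: the origin (TCP) lies midway between the tips of the shut fingers; the grasp point (between the pads) lies 19 mm behind it; z points along the fingers, y is the line along which they close (so a half turn about z gives the same grasp; the last joint's range is limited). The gripper opens to 92 mm and grips with 3 to 60 N. Pads are 19 mm wide; open, the fingers measure 130 mm over their backs; the gripper's body (75 mm by 190 mm) begins 47 mm behind the grasp point.
Start: joints at [-1.39, 0.434, 0.025, 1.573, -0.012, 1.134, -0.075], TCP at [0.175, 0.6, 0.227] pointing down, gripper open.
Joint ranges: [-2.62, 2.62], [-0.44, 2.09], [-1.27, 1.32], [0.08, 2.57], [-1.32, 4.46], [0.12, 2], [-2.74, 2.74]. Speed limits (rad/s): [2.22, 2.22, 3.01, 3.01, 3.14, 3.14, 3.14].

## Interface

Orientations are given as a rotation vector (axis times angle).
In Python, from cell import arm gives the robot as it stands.
- The arm moves only by the tool move_arm, never from a script. Its argument "motion" is a list of rows, each an object of numbers: "tx", "ty", "tz": the shift along the tool's x, y, z normalised to -1 to 1, where 1 is 1000 mm; "twist": the turn about the tool's z normalised to -1 to 1, where 1 is pi/2 rad. In form: [{"tx": .., "ty": .., "tz": .., "twist": ..}, ...]. A call has 1 to 12 rows; each row shifts and turns the commanded pose from where the row before left it, along the tool's axes as they then stand; what a row does not reach is not made up. A row lasts 1/10 s, in which the tool goes at most 50 mm and 8.59 degrees, less where a joint would pass 70% of its speed; a pose out of reach is approached as far as the arm can. A call with a number of a shift or a turn outside -1 to 1 is refused whole. A call with a gripper value outside its range is refused whole. "gripper" is the gripper's target within -1 to 1 (shut at 1, half-way at 0, fully open at -1), set as the call begins (left out, the last holds). The fingers move at their own pace and stop on an object; "squeeze" is the grip in N (left out, the last holds). Time passes only in rows, so rows that do not move let the fingers close. It gives the time, the measured TCP pose, the force, the opening and the grip force at its end, in the units of the state.
- arm.observe(): the state, without advancing time (a new reading comes with each control period).
- arm.get_image(name): name is "scene" or "top" or "wrist"; returns the picture (420x560x3 uint8, red, green, blue); there is no depth.
- arm.calibration(name): a dict with "K" (3x3 intrinsics, pixels), "T" (4x4, takes a point from camera to world coordinates). Camera axes: x right, y down, z forward; pixel columns grow to the right and rows downward; lengths in m; the calibration is good to about 2 mm. The wrist camera is an equidistant fisheye: a pixel r from the principal point sees the ray r / f radians off the axis. A picture is of the moment at which its call begins: read the wrist's pose just before it. calibration takes no time and is no camera call; for the wrist camera it gives the pose at the moment of the call.
- arm.sign_off(): hands the job in; it is judged then, once.
Trained networks look in the newest picture that a camera, given by its name, has taken for a name from the list of things; names that differ only in an ending like _2 or _b are one class to them, and where a whole thing is asked for, a point or a joint stands for the part that bears it (a point fixed in the world has none). Each returns a list of dicts, best first, with "conf" (0 to 1); they miss things now and then, are a little off and sometimes report something else, mostly with a low value. They report only what shows in the picture. A call takes as long as a camera call. They do not tell look-alikes from the thing itself.
- arm.look_for(camera, query): "point" ([column, row] as shares, 0 to 1, of the picture: columns of its width, rows of its height, amid what is visible of it).
- arm.regions_of(camera, query): "region" (420x560 bool, what is visible of it) and "point" ([column, row] as shares, 0 to 1, of the picture: columns of its width, rows of its height, amid what is visible of it).
- arm.place_of(camera, query): "point" ([column, row] as shares, 0 to 1, of the picture: columns of its width, rows of its height: a listed point, or the origin of a listed thing).
The state is a dict: "clock": time; "joints": joint angles; "dq": joint speeds; "joint_efforts": joint torques, N m; "position": TCP position; "ee_rot": TCP orientation; "force": force on the tool from outside, world axes, zero at the start; "ft_torque": the same for the moment, N m; "width": opening from 0.0 (shut) to 1.0 (fully open); "gripper_force": force on a finger pad.
Only numpy, scipy, OpenCV 4.12 (cv2) and the standard library are available. Lean on these libraries where they do the work, as an engineer would, in place of code of your own. Each camera call takes 0.05 s, during which the arm holds its last target. There are 200 camera calls.

## Task

Lower the aluminium tube-holder plate (do not drop it) over the two locating pins of the steel bed, its two short tubes towards the mouth of the bed's slot, until it rests flush, and let go of it. Then take the steel wedge and push it, level and tip first, into the slot under the plate until the plate's front edge just lifts off the bed, by about 3 to 4 mm, its rear edge staying down. Finish while still gripping the wedge there, the robot clear of the plate, and leave the other things on the bench alone.

Things in the scene. Friction and masses are not known exactly. Their poses are not given: they have to be found in the camera images.
- bed: Fixed dark steel bed on the bench, 150 x 150 mm, 24 mm high. Origin: centre of its underside, on the bench; x from its front (slot mouth, roughly facing the robot) to its rear, y left, z up. The plate belongs on it with its centre straight above this origin and its x axis along the bed's; the plate's front edge then lies 5 mm behind the bed's front face.
- pin_left (a point): Foot of the left locating pin, on the bed's top (24 mm above the bench), at x = +30, y = +48 mm in the bed's frame. The pin is 12 mm in diameter and stands 24 mm high, its top 6 mm tapered to 5 mm.
- pin_right (a point): Foot of the right pin, the same, at x = +30, y = -48 mm in the bed's frame.
- slot_mouth (a point): Middle of the mouth of the bed's slot at bench level, on the front face (x = -75 mm, y = 0 in the bed's frame); axes as the bed's. The slot is 40 mm wide, cut down to the bench, open above and in front, and runs from here 110 mm back along the bed's x.
- plate_handle (a point): Centre of the black handle bar of the loose aluminium plate, 47 mm above the plate's underside, straight above its centre. The bar is 72 mm long along the plate's x, 16 mm wide along y, 18 mm high, with a post down to the plate at each end. Axes as the plate's: x to its rear, y left, z up. The plate starts flat on the bench.
- plate_hole_left (a point): Centre of the left through hole, at the plate's underside, x = +30, y = +48 mm from the plate's centre; 15 mm in diameter; it goes on the left pin.
- plate_hole_right (a point): Centre of the right through hole, the same, at x = +30, y = -48 mm; it goes on the right pin.
- plate_front (a point): Middle of the plate's front edge at its underside, 70 mm in front of its centre; how far it stands above the bed's top (24 mm above the bench) is the lift. The plate is 140 x 140 mm, 10 mm thick, 0.4 to 0.8 kg. Two black tubes, 30 mm in diameter, tops 50 mm above the underside, stand near its front corners at x = -42, y = +-48 mm from its centre.
- plate_rear (a point): Middle of the plate's rear edge at its underside, x = +70 mm.
- wedge_grip (a point): Centre of the grip block at the heel of the loose steel wedge, 27.5 mm above the wedge's underside. The block is 30 x 30 mm and 55 mm high. The wedge is 120 mm long, 30 mm wide, about 0.35 kg, and starts lying on the bench. Axes: x towards the tip, y left, z up.
- wedge_tip (a point): Middle of the wedge's tip at its underside, 105 mm ahead of wedge_grip. The ramp is 10 mm high at the tip and rises evenly to 32.5 mm over 90 mm, up to the grip block (1 mm in 4). With the wedge on the bench it meets the plate's front edge (24 mm up) 56 mm back from the tip; from there each 4 mm of push lifts that edge 1 mm.
- jar: Filler jar, 60 mm in diameter, 70 mm high, standing; origin at the centre of its underside. Leave alone.
- spatula: Spatula, 240 mm long, lying on the bench; origin under its middle. Leave alone.
- brush: Brush, 180 mm long, lying on the bench; origin under its middle. Leave alone.
- collar: Steel collar ring, 52 mm in diameter, 22 mm high, lying flat; origin at the centre of its underside. Leave alone.
- tube_a: Black tube, 36 mm in diameter, 85 mm high, standing; origin at the centre of its underside. Leave alone.
- tube_b: Black tube, 36 mm in diameter, 60 mm high, standing; origin at the centre of its underside. Leave alone.
- tube_c: Black tube, 36 mm in diameter, 50 mm high, standing; origin at the centre of its underside. Leave alone.
Mind the look-alikes: they are no part of the job. What is meant by the bed is not red, and is the smaller of those in its own colour. Leave any blue look-alike of the part that bears wedge_grip alone.

How it is judged:
By the outcome, as a careful person would: the job done as asked, in the order asked, and still so for the second after the job is handed in, while the arm keeps its last pose, push and grip.
It also fails if it takes over 72 s, if anything falls off the work surface, if the arm or the gripper's body presses on something with over 40 N, if the wrist force passes 120 N, or if a joint passes its speed limit or range.

## Working session

There is one attempt and no reset: what is moved stays moved. The work goes in short steps, Python scripts to look and compute and a tool call to move; the robot and the scene stay as the last step left them, time stands still between calls to the robot, and variables do not carry over. Pictures are saved under pics/ and viewed, at most 11 in all, crops included, and the job is handed in when it is done.

Besides the shell and the picture viewer there is one more tool, called after "Emit:" by a JSON object that holds its "name" and its "arguments", one argument or row to a line. move_arm: Moves the arm, as the interface text tells. Scaled input: -1 to 1 covers 1000 mm each way for a shift and pi/2 rad each way for a turn. Its arguments: {"type":"object","properties":{"motion":{"type":"array","items":{"type":"object","properties":{"tx":{"type":"number"},"ty":{"type":"number"},"tz":{"type":"number"},"twist":{"type":"number"}}}},"gripper":{"type":"number"},"squeeze":{"type":"number"}},"required":["motion"]}

```bash
ls; mkdir -p pics; python3 - <<'E'
from cell import arm
import cv2
s=arm.observe();print(s['clock'],s['position'],s['ee_rot'])
for n in ("scene","top"):
    im=arm.get_image(n);cv2.imwrite(f"pics/{n}0.png",im[:,:,::-1])
    c=arm.calibration(n);print(n,c['K'].tolist() if hasattr(c['K'],'tolist') else c['K'],c['T'])
    for q in ("bed","plate_handle","wedge_grip","wedge_tip","slot_mouth","pin_left","pin_right","plate_front","plate_rear","plate_hole_left","plate_hole_right"):
        print(q,[(round(d['point'][0]*560),round(d['point'][1]*420),round(d['conf'],2)) for d in arm.place_of(n,q)])
E
```

```text
pics
0.0 [0.17492855 0.59950129 0.22593161] [-4.44431282e-01 -3.10993955e+00  2.47146944e-03]
scene [[492.4266140752647, 0.0, 283.71465717397774], [0.0, 492.4266140752647, 212.55415810392105], [0.0, 0.0, 1.0]] [[-0.21967665  0.78244604 -0.58268377  1.32970564]
 [ 0.97554843  0.18040141 -0.12554123  0.23287709]
 [ 0.00688774 -0.59601471 -0.80294398  1.20554034]
 [ 0.          0.          0.          1.        ]]
bed [(399, 167, 0.64), (329, 272, 0.38), (362, 275, 0.34)]
plate_handle [(186, 234, 0.87)]
wedge_grip [(248, 311, 0.95), (258, 257, 0.6)]
wedge_tip [(257, 292, 0.89), (214, 342, 0.62), (275, 304, 0.52), (209, 291, 0.26)]
slot_mouth [(388, 146, 0.89), (477, 207, 0.87), (348, 246, 0.59)]
pin_left [(419, 171, 0.73), (503, 235, 0.67), (363, 274, 0.64)]
pin_right [(329, 271, 0.97), (380, 171, 0.97), (469, 232, 0.61)]
plate_front [(189, 227, 0.77)]
plate_rear [(186, 264, 0.84)]
plate_hole_left []
plate_hole_right [(169, 252, 0.65)]
top [[535.053584465876, 0.0, 284.55956812684843], [0.0, 535.053584465876, 215.34930232490956], [0.0, 0.0, 1.0]] [[ 0.01317575 -0.99442064  0.10466135  0.
[... 171 characters left out ...]
30, 251, 0.87), (235, 190, 0.81), (221, 179, 0.49), (376, 168, 0.18), (373, 201, 0.17)]
plate_handle [(366, 179, 0.9), (305, 177, 0.74), (438, 197, 0.45)]
wedge_grip [(304, 179, 0.75), (300, 134, 0.54), (221, 179, 0.48), (348, 179, 0.28)]
wedge_tip [(300, 152, 0.73), (318, 108, 0.67), (247, 177, 0.47), (305, 181, 0.28)]
slot_mouth [(239, 210, 0.97), (208, 330, 0.9), (130, 269, 0.61), (244, 177, 0.42)]
pin_left [(221, 183, 0.95), (109, 241, 0.91), (437, 197, 0.59)]
pin_right [(215, 288, 0.93), (137, 239, 0.88), (245, 178, 0.62), (286, 149, 0.27)]
plate_front [(369, 201, 0.84)]
plate_rear [(355, 163, 0.94), (335, 146, 0.25)]
plate_hole_left [(344, 179, 0.6)]
plate_hole_right [(376, 170, 0.65)]
```

```bash
python3 - <<'E'
import cv2
a=cv2.imread("pics/scene0.png");cv2.imwrite("pics/scene0b.png",cv2.resize(a,(800,600),interpolation=cv2.INTER_CUBIC))
a=cv2.imread("pics/top0.png")[80:380,70:470];cv2.imwrite("pics/top0b.png",cv2.resize(a,(800,600),interpolation=cv2.INTER_CUBIC))
E
```

```text
(no output)
```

View pics/scene0b.png

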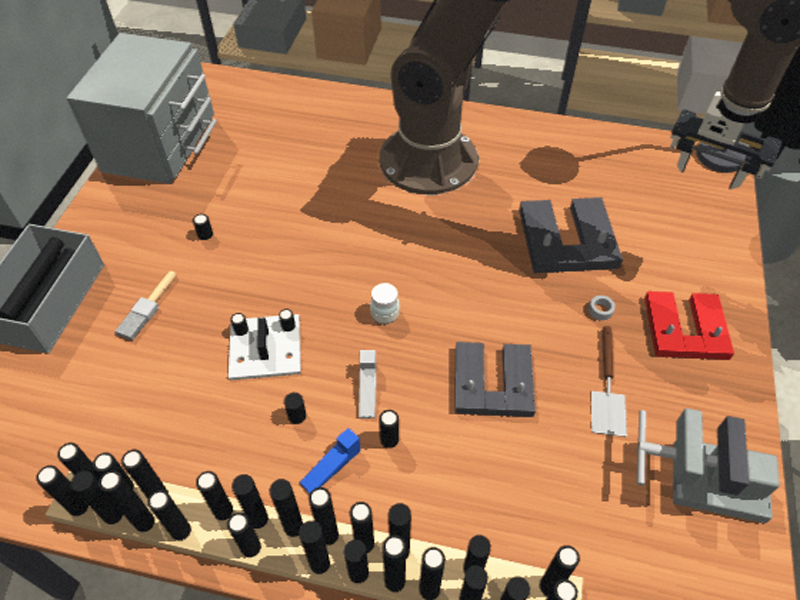

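View pics/top0b.png

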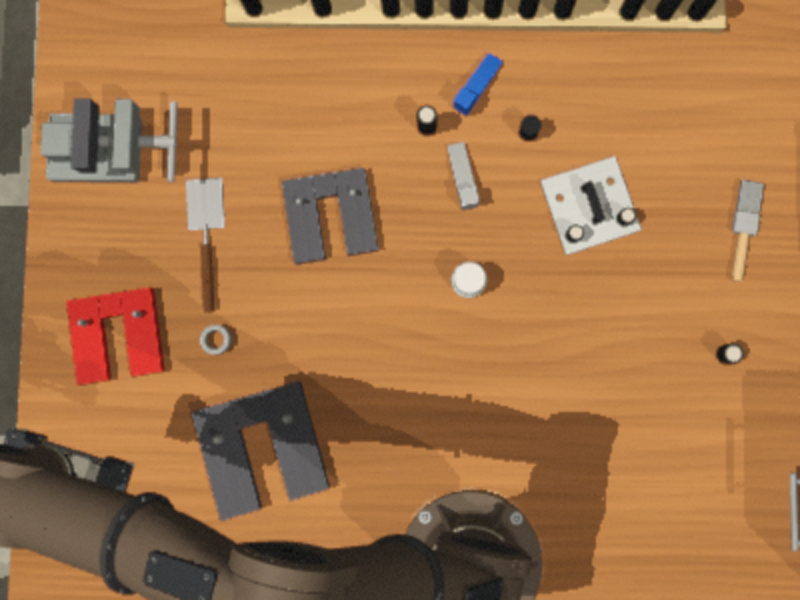

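Bed candidates in the top picture are the red one (127,247), the large dark one (200,305) and the small dark one (235,187). I choose the small dark one, at scene (345,265). Wedge candidates are the blue one (scene 232,322) and the grey steel one (258,257), which I choose. Its heel is towards the robot. There is one plate, at scene (186,240), with its tubes towards the robot.

```bash
cat > h.py <<'E'
from cell import arm
import numpy as np, cv2
from scipy.spatial.transform import Rotation as R
def ray(cam,u,v,c=None):
    c=c or arm.calibration(cam);K=np.array(c['K']);T=np.array(c['T'])
    x=(u-K[0,2])/K[0,0];y=(v-K[1,2])/K[1,1]
    if cam=='wrist':
        r=np.hypot(x,y);s=np.sin(r)/max(r,1e-9);d=np.array([x*s,y*s,np.cos(r)])
    else: d=np.array([x,y,1.])
    return T[:3,3],T[:3,:3]@d
def hit(cam,u,v,z,c=None):
    o,d=ray(cam,u,v,c);return (o+d*(z-o[2])/d[2])
def proj(cam,P,c=None):
    c=c or arm.calibration(cam);K=np.array(c['K']);T=np.array(c['T'])
    p=(np.atleast_2d(P)-T[:3,3])@T[:3,:3]
    if cam=='wrist':
        n=np.hypot(p[:,0],p[:,1]);k=np.arctan2(n,p[:,2])/np.maximum(n,1e-9)
        q=p[:,:2]*k[:,None]
    else: q=p[:,:2]/p[:,2:]
    return q*K[0,0]+K[:2,2]
def yaw(): # world angle of tool x
    r=R.from_rotvec(arm.observe()['ee_rot']).as_matrix();return np.arctan2(r[1,0],r[0,0]),r
def P(q,cam,**k): return [(d['point'][0]*560,d['point'][1]*420,d['conf']) for d in arm.place_of(cam,q)]
E
python3 - <<'E'
from h import *
y,r=yaw();print('toolx yaw',np.degrees(y));print(r.round(3))
f=lambda *a:print(a[0],[(hit('top',*p[:2],a[2])*1000).round() .tolist()[:2] for p in a[1]])
g=lambda *a:print(a[0],'sc',[(hit('scene',*p[:2],a[2])*1000).round() .tolist()[:2] for p in a[1]])
f('handle',[(366,179)],.047);g('handle',[(186,234)],.047)
f('pf,pr',[(369,201),(355,163)],0.0);g('pf,pr',[(189,227),(186,264)],0.0)
f('grip,tip',[(304,179)],.0275);f('tip',[(300,152)],0)
g('grip',[(258,257)],.0275);g('tip',[(257,292)],0)
f('bed pins L R (245,178)(221,179)',[(221,179),(245,178)],.024)
g('bed pins L R',[(363,274),(329,271)],.024)
g('mouth',[(348,246)],0)
for n in('wrist',):
    c=arm.calibration(n);print(c['K'],c['T'])
E
```

```text
toolx yaw 163.73909040971296
[[-0.96  0.28  0.  ]
 [ 0.28  0.96  0.  ]
 [-0.    0.   -1.  ]]
handle [[630.0, -209.0]]
handle sc [[625.0, -201.0]]
pf,pr [[558.0, -227.0], [696.0, -177.0]]
pf,pr sc [[571.0, -219.0], [693.0, -185.0]]
grip,tip [[630.0, 7.0]]
tip [[734.0, 21.0]]
grip sc [[642.0, 13.0]]
tip sc [[734.0, 33.0]]
bed pins L R (245,178)(221,179) [[627.0, 301.0], [632.0, 216.0]]
bed pins L R sc [[628.0, 306.0], [639.0, 213.0]]
mouth sc [[531.0, 253.0]]
[[325.1922621    0.         280.16230097]
 [  0.         325.1922621  208.31971415]
 [  0.           0.           1.        ]] [[ 2.80598363e-01  9.12751822e-01  2.96898418e-01  9.44378643e-02]
 [ 9.59825245e-01 -2.66913750e-01 -8.65595087e-02  6.24138707e-01]
 [ 2.38920839e-04  3.09259053e-01 -9.50977802e-01  3.86339667e-01]
 [ 0.00000000e+00  0.00000000e+00  0.00000000e+00  1.00000000e+00]]
```

Emit:
{"name": "move_arm", "arguments": {
  "motion": [
    {"twist": -0.079},
    {"twist": -0.079},
    {"twist": -0.079}
  ],
  "gripper": -1
}}

```text
invalid input
```

Emit:
{"name": "move_arm", "arguments": {
  "motion": [
    {"tx": -0.029,"ty": -0.032},
    {"tx": -0.029,"ty": -0.032},
    {"tx": -0.029,"ty": -0.032},
    {"tx": -0.029,"ty": -0.032},
    {"tx": -0.029,"ty": -0.032},
    {"tx": -0.029,"ty": -0.032},
    {"tx": -0.029,"ty": -0.032},
    {"tx": -0.029,"ty": -0.032},
    {"tx": -0.029,"ty": -0.032},
    {"tx": -0.029,"ty": -0.032},
    {"tx": -0.029,"ty": -0.032},
    {"tx": -0.029,"ty": -0.03}
  ]
}}

```text
invalid input
```

Emit:
{"name": "move_arm", "arguments": {
  "motion": [
    {"tx": 0},
    {"tx": 0}
  ]
}}

```text
invalid input
```

```bash
cat > look.py <<'E'
import sys
from h import *
c=arm.calibration('wrist');im=arm.get_image('wrist');cv2.imwrite(f"pics/{sys.argv[1]}.png",im[:,:,::-1])
np.save(f"pics/{sys.argv[1]}.npy",dict(K=np.array(c['K']),T=np.array(c['T'])))
y,r=yaw();print(arm.observe()['clock'],arm.observe()['position'],np.degrees(y)-180)
for a in sys.argv[2:]:
    q,z=a.split(',')
    print(q,[(round(p[0]),round(p[1]),round(p[2],2),(hit('wrist',p[0],p[1],float(z),c)*1000).round(1).tolist()[:2]) for p in P(q,'wrist')])
E
python3 look.py w_bed pin_left,.024 pin_right,.024 slot_mouth,0 bed,0
```

```text
1.25 [0.17503915 0.60002862 0.22675278] -16.26287166113613
pin_left [(159, 242, 0.84, [206.9, 429.7]), (378, 319, 0.8, [405.9, 678.5])]
pin_right [(319, 344, 0.88, [423.9, 586.5])]
slot_mouth [(318, 270, 0.88, [313.6, 613.5]), (82, 178, 0.71, [95.3, 338.3])]
bed [(120, 236, 0.81, [191.8, 361.3]), (335, 307, 0.57, [382.2, 623.6])]
```

View pics/w_bed.png

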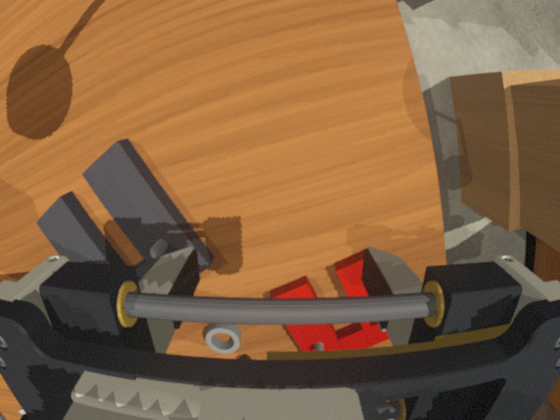

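The picture shows the red bed at (340,310) and the large dark bed at (130,220). The gripper hides everything below about row 255, so the TCP should hover slightly beyond whatever I want to see. I'll retry the moves with every field filled in.

Emit:
{"name": "move_arm", "arguments": {
  "motion": [
    {"tx": 0,"ty": 0,"tz": 0,"twist": -0.079},
    {"tx": 0,"ty": 0,"tz": 0,"twist": -0.079},
    {"tx": 0,"ty": 0,"tz": 0,"twist": -0.079}
  ],
  "gripper": -1,
  "squeeze": 20
}}

```text
clock: 1.75
position: [0.175, 0.6, 0.2268]
ee_rot: [-0.147, 3.138, 0.0]
force: [-0.7, 0.1, -0.2]
width: 1.002
gripper_force: 0.0
```

Emit:
{"name": "move_arm", "arguments": {
  "motion": [
    {"tx": -0.034,"ty": -0.032,"tz": 0,"twist": 0},
    {"tx": -0.034,"ty": -0.032,"tz": 0,"twist": 0},
    {"tx": -0.034,"ty": -0.032,"tz": 0,"twist": 0},
    {"tx": -0.034,"ty": -0.032,"tz": 0,"twist": 0},
    {"tx": -0.034,"ty": -0.032,"tz": 0,"twist": 0},
    {"tx": -0.034,"ty": -0.032,"tz": 0,"twist": 0},
    {"tx": -0.034,"ty": -0.032,"tz": 0,"twist": 0},
    {"tx": -0.034,"ty": -0.032,"tz": 0,"twist": 0},
    {"tx": -0.034,"ty": -0.032,"tz": 0,"twist": 0},
    {"tx": -0.034,"ty": -0.032,"tz": 0,"twist": 0},
    {"tx": -0.034,"ty": -0.032,"tz": 0,"twist": 0},
    {"tx": -0.034,"ty": -0.032,"tz": 0,"twist": 0}
  ]
}}

```text
clock: 2.95
position: [0.6167, 0.2522, 0.2269]
ee_rot: [-0.139, 3.138, 0.0]
force: [0.8, 0.5, 0.7]
width: 1.001
gripper_force: 0.0
```

```bash
python3 look.py w_bed2 pin_left,.024 pin_right,.024 slot_mouth,0 bed,0
```

```text
3.0 [0.62312652 0.24351217 0.22661153] -355.4447469520635
pin_left [(326, 189, 0.58, [621.9, 307.1])]
pin_right [(246, 201, 0.65, [645.5, 215.4]), (536, 72, 0.57, [423.8, 588.3])]
slot_mouth [(540, 9, 0.69, [313.1, 615.4])]
bed [(545, 54, 0.76, [383.4, 628.0]), (6, 207, 0.15, [695.2, -197.4])]
```

View pics/w_bed2.png

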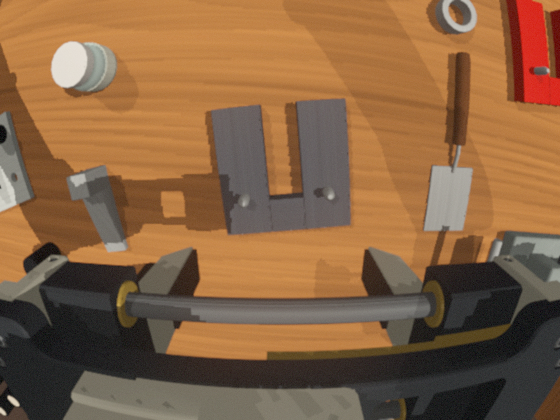

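The picture shows the chosen bed centred near (282,165), with pins at (246,200) and (327,192). The steel wedge's grip block is at (88,185) and its tip at (118,247). I'll fit silhouettes to a settled picture.

```bash
cat > fit.py <<'E'
from h import *
from scipy.optimize import minimize
def box(x0,x1,y0,y1,z0,z1): return np.array([[x,y,z] for x in(x0,x1) for y in(y0,y1) for z in(z0,z1)],float)
def cyl(x,y,r,z0,z1): a=np.linspace(0,2*np.pi,24,False);return np.vstack([np.c_[x+r*np.cos(a),y+r*np.sin(a),0*a+z] for z in(z0,z1)])
BED=[box(-75,75,20,75,0,24),box(-75,75,-75,-20,0,24),box(35,75,-75,75,0,24)]
BED+=[cyl(30,s*48,6,24,42) for s in(1,-1)]
PLATE=[box(-70,70,-70,70,0,10),cyl(-42,48,15,0,50),cyl(-42,-48,15,0,50),box(-36,36,-8,8,38,56)]
WEDGE=[box(-15,15,-15,15,0,55),np.array([[15,s*15,z] for s in(1,-1) for z in(0,32.5)]+[[105,s*15,z] for s in(1,-1) for z in(0,10)],float)]
S=4
def fit(cam,c,mask,model,g,z0=0.,fine=True):
    g=np.array(g,float);sh=mask.shape
    def render(p):
        a=np.radians(p[2]);M=np.array([[np.cos(a),-np.sin(a),0],[np.sin(a),np.cos(a),0],[0,0,1]])
        out=np.zeros((h*S,w*S),np.uint8)
        for m in model:
            q=proj(cam,(m@M.T+[p[0],p[1],z0])/1000,c)
            q=cv2.convexHull(q.astype(np.float32))[:,0]
            cv2.fillConvexPoly(out,np.round((q-[x0,y0]+.5)*S*16-8).astype(np.int32),1,shift=4)
        return cv2.resize(out.astype(np.float32),(w,h),interpolation=cv2.INTER_AREA)
    q=proj(cam,np.array([[g[0]+dx,g[1]+dy,z] for dx in(-110,110) for dy in(-110,110) for z in(0,50)])/1000,c)
    x0,y0=np.maximum(q.min(0).astype(int),0);x1,y1=np.minimum(q.max(0).astype(int),[sh[1],sh[0]]);w,h=x1-x0,y1-y0
    mm=mask[y0:y1,x0:x1].astype(np.uint8)
    r0=render(g);n,l=cv2.connectedComponents(mm)
    k=[i for i in range(1,n) if ((l==i)*r0).sum()>.15*r0.sum()]
    mm=np.isin(l,k).astype(np.float32)
    f=lambda p:np.abs(render(p)-mm).sum()
    best=None
    for s in ((12,12,8),(4,4,3),(1,1,1)):
        r=minimize(f,g,method='Nelder-Mead',options=dict(initial_simplex=np.vstack([g,*(g+np.diag(s))]),xatol=.02,fatol=.05,maxiter=400));g=r.x
    return g.round(2),round(r.fun,1),round(float(mm.sum()))
def sat(im,t=90):
    hsv=cv2.cvtColor(im,cv2.COLOR_RGB2HSV);return hsv[...,1]<t
E
python3 - <<'E'
from fit import *
import time
s=arm.observe();c=arm.calibration('wrist');im=arm.get_image('wrist');print(s['position'],s['clock'])
cv2.imwrite('pics/w_bed3.png',im[:,:,::-1])
hsv=cv2.cvtColor(im,cv2.COLOR_RGB2HSV)
for u,v in((230,150),(320,130),(290,220),(280,130),(100,220),(80,130),(285,205)):print((u,v),hsv[v,u])
for t in(80,110):
    m=sat(im,t);m[252:]=0
    print('bed',fit('wrist',c,m,BED,(602,256,5)))
    print('wedge',fit('wrist',c,m,WEDGE,(636,10,9)))
for cam in('top','scene'):
    im=cv2.cvtColor(cv2.imread(f'pics/{cam}0.png'),cv2.COLOR_BGR2RGB);c=arm.calibration(cam)
    for n,M,g in(('bed',BED,(602,256,5)),('wedge',WEDGE,(636,10,9)),('plate',PLATE,(628,-203,18))):print(cam,n,fit(cam,c,sat(im,100),M,g))
E
```

```text
[0.61500895 0.2538505  0.22644911] 3.2
(230, 150) [  7  23 100]
(320, 130) [  0  12 106]
(290, 220) [  0  23 102]
(280, 130) [ 14 154 195]
(100, 220) [ 18  11 112]
(80, 130) [ 14 163 186]
(285, 205) [171  18 101]
bed (array([603.14, 255.33,  10.13]), np.float64(462.8), 13182)
wedge (array([635.65,   7.77,  12.69]), np.float64(94.2), 2559)
bed (array([603.2 , 255.37,  10.08]), np.float64(363.2), 13485)
wedge (array([635.5 ,   7.7 ,  12.78]), np.float64(80.2), 2637)
top bed (array([599.82, 253.09,  10.09]), np.float64(88.6), 1451)
top wedge (array([632.76,   6.53,  13.66]), np.float64(23.2), 321)
top plate (array([ 624.93, -210.94,   19.22]), np.float64(66.8), 1608)
scene bed (array([601.24, 254.65,   9.95]), np.float64(81.0), 2290)
scene wedge (array([633.19,   8.36,  12.73]), np.float64(32.5), 561)
scene plate (array([ 626.4 , -210.08,   18.95]), np.float64(86.4), 2152)
```

Emit:
{"name": "move_arm", "arguments": {
  "motion": [
    {"tx": 0.002,"ty": -0.046,"tz": 0,"twist": 0},
    {"tx": 0.002,"ty": -0.046,"tz": 0,"twist": 0},
    {"tx": 0.002,"ty": -0.046,"tz": 0,"twist": 0},
    {"tx": 0.002,"ty": -0.046,"tz": 0,"twist": 0},
    {"tx": 0.002,"ty": -0.046,"tz": 0,"twist": 0},
    {"tx": 0.002,"ty": -0.046,"tz": 0,"twist": 0},
    {"tx": 0.002,"ty": -0.046,"tz": 0,"twist": 0},
    {"tx": 0.002,"ty": -0.046,"tz": 0,"twist": 0},
    {"tx": 0,"ty": -0.046,"tz": 0,"twist": 0},
    {"tx": 0,"ty": -0.046,"tz": 0,"twist": 0},
    {"tx": 0,"ty": 0,"tz": 0,"twist": -0.077},
    {"tx": 0,"ty": 0,"tz": 0,"twist": -0.077}
  ]
}}

```text
clock: 4.45
position: [0.6398, -0.2062, 0.2267]
ee_rot: [0.523, -3.098, -0.0]
force: [0.8, 1.0, -0.1]
width: 1.004
gripper_force: 0.0
```

Emit:
{"name": "move_arm", "arguments": {
  "motion": [
    {"tx": 0,"ty": 0,"tz": 0,"twist": 0},
    {"tx": 0,"ty": 0,"tz": 0,"twist": 0}
  ]
}}

```text
clock: 4.65
position: [0.6402, -0.2044, 0.2269]
ee_rot: [-0.514, 3.099, 0.001]
force: [-0.9, -0.1, -0.5]
width: 0.999
gripper_force: 0.0
```

```bash
python3 - <<'E'
from fit import *
s=arm.observe();c=arm.calibration('wrist');im=arm.get_image('wrist');print(s['position'],s['clock'],np.degrees(yaw()[0]))
cv2.imwrite('pics/w_pl.png',im[:,:,::-1])
hsv=cv2.cvtColor(im,cv2.COLOR_RGB2HSV)
for t in(80,110):
    m=(hsv[...,1]<t)|(hsv[...,2]<60);m[252:]=0
    print('plate',fit('wrist',c,m,PLATE,(626,-210,19)))
    print('wedge',fit('wrist',c,m,WEDGE,(635.5,7.7,12.8)))
for q,z in (('plate_handle',.047),('plate_hole_left',0),('plate_hole_right',0)):print(q,[(p,(hit('wrist',p[0],p[1],z,c)*1000).round(1).tolist()[:2]) for p in P(q,'wrist')])
E
```

```text
[ 0.64020696 -0.20436231  0.22688396] 4.65 -161.15080593438665
plate (array([ 627.96, -208.99,   18.74]), np.float64(596.9), 13698)
wedge (array([636.84,   9.96,  19.37]), np.float64(1139.9), 1313)
plate (array([ 627.36, -209.13,   19.32]), np.float64(716.6), 13930)
wedge (array([635.96,  10.49,  13.96]), np.float64(1115.9), 1365)
plate_handle [((278.208, 175.39200000000002, 0.75), [631.1, -209.1]), ((439.096, 228.606, 0.56), [627.4, -2.7])]
plate_hole_left [((317.52, 189.58800000000002, 0.64), [642.0, -154.5])]
plate_hole_right [((242.424, 189.42000000000002, 0.89), [671.6, -242.3])]
```

View pics/w_pl.png

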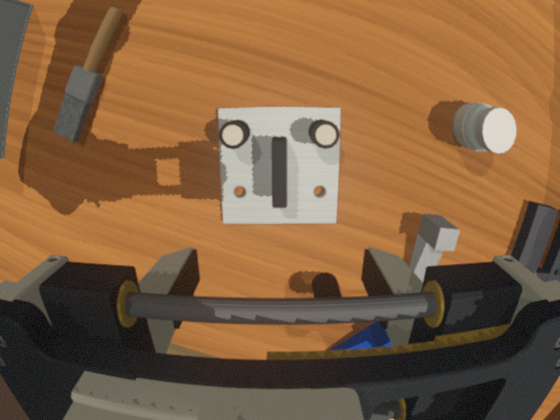

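The picture shows the plate at (280,165), with its holes at (239,191) and (320,191), the handle bar at (279,172) and the tubes towards the robot. I'll fit only the bright plate outline and the holes.

```bash
python3 - <<'E'
from fit import *
im=cv2.cvtColor(cv2.imread('pics/w_pl.png'),cv2.COLOR_BGR2RGB);c=arm.calibration('wrist')
hsv=cv2.cvtColor(im,cv2.COLOR_RGB2HSV)
for t in(70,100):
    m=((hsv[...,1]<t)&(hsv[...,2]>110)).astype(np.uint8);m[252:]=0;m[:, :200]=0;m[:,360:]=0;m[:90]=0
    n,l,st,ce=cv2.connectedComponentsWithStats(m);k=1+st[1:,4].argmax()
    pts=np.argwhere(l==k)[:,::-1];hm=np.zeros_like(m);cv2.fillConvexPoly(hm,cv2.convexHull(pts.astype(np.int32)),1)
    g=fit('wrist',c,hm,[PLATE[0]],(626,-210,19));print(g)
# holes: wood-coloured blobs
m=((hsv[...,1]>100)).astype(np.uint8)
n,l,st,ce=cv2.connectedComponentsWithStats(m)
H=[ce[i] for i in range(1,n) if 15<st[i,4]<300 and 225<ce[i][0]<335 and 180<ce[i][1]<200]
W=[hit('wrist',*h,.005,c)[:2]*1000 for h in H];print(H,W)
if len(W)==2:
    a,b=W; d=(b-a) if b[1]>a[1] else (a-b);print('yaw',np.degrees(np.arctan2(-d[0],d[1])),'len',np.hypot(*d));th=np.arctan2(-d[0],d[1]);print('centre',(a+b)/2-30*np.array([np.cos(th),np.sin(th)]))
# bed refit w/o pins, and pins
im=cv2.cvtColor(cv2.imread('pics/w_bed3.png'),cv2.COLOR_BGR2RGB)
E
```

```text
(array([ 627.77, -210.66,   19.11]), np.float64(510.5), 13954)
(array([ 626.96, -210.17,   19.2 ]), np.float64(710.6), 14162)
[array([239.45205479, 190.78082192]), array([318.70967742, 190.4516129 ])] [array([ 672.90109655, -246.16003206]), array([ 641.28328223, -154.85453407])]
yaw 19.100252627317346 len 96.62494577594252
centre [ 628.74376531 -210.32394503]
```

Emit:
{"name": "move_arm", "arguments": {
  "motion": [
    {"tx": 0.0136,"ty": -0.0016,"tz": 0,"twist": -0.003},
    {"tx": 0,"ty": 0,"tz": 0.04,"twist": 0},
    {"tx": 0,"ty": 0,"tz": 0.04,"twist": 0},
    {"tx": 0,"ty": 0,"tz": 0.04,"twist": 0},
    {"tx": 0,"ty": 0,"tz": 0.04,"twist": 0},
    {"tx": 0,"ty": 0,"tz": 0.02,"twist": 0},
    {"tx": 0,"ty": 0,"tz": 0.019,"twist": 0},
    {"tx": 0,"ty": 0,"tz": 0,"twist": 0},
    {"tx": 0,"ty": 0,"tz": 0,"twist": 0}
  ]
}}

```text
clock: 5.75
position: [0.6272, -0.2125, 0.0282]
ee_rot: [0.523, -3.097, 0.0]
force: [0.6, -0.3, 0.5]
width: 1.001
gripper_force: 0.0
```

Emit:
{"name": "move_arm", "arguments": {
  "motion": [
    {"tx": 0,"ty": 0,"tz": 0,"twist": 0},
    {"tx": 0,"ty": 0,"tz": 0,"twist": 0},
    {"tx": 0,"ty": 0,"tz": 0,"twist": 0},
    {"tx": 0,"ty": 0,"tz": 0,"twist": 0},
    {"tx": 0,"ty": 0,"tz": 0,"twist": 0},
    {"tx": 0,"ty": 0,"tz": 0,"twist": 0},
    {"tx": 0,"ty": 0,"tz": 0,"twist": 0},
    {"tx": 0,"ty": 0,"tz": 0,"twist": 0}
  ],
  "gripper": 1,
  "squeeze": 50
}}

```text
clock: 6.55
position: [0.6276, -0.212, 0.0276]
ee_rot: [0.524, -3.098, -0.0]
force: [-0.3, 0.9, 0.4]
width: 0.349
gripper_force: 0.0
```

Emit:
{"name": "move_arm", "arguments": {
  "motion": [
    {"tx": 0,"ty": 0,"tz": 0,"twist": 0},
    {"tx": 0,"ty": 0,"tz": 0,"twist": 0},
    {"tx": 0,"ty": 0,"tz": 0,"twist": 0},
    {"tx": 0,"ty": 0,"tz": 0,"twist": 0},
    {"tx": 0,"ty": 0,"tz": 0,"twist": 0}
  ]
}}

```text
clock: 7.05
position: [0.6275, -0.2115, 0.0277]
ee_rot: [0.524, -3.097, -0.001]
force: [-1.8, 2.9, 1.1]
width: 0.17
gripper_force: 50.0
```

```bash
python3 - <<'E'
from fit import *
print(arm.observe())
for cam in('top','scene'):
    im=arm.get_image(cam);cv2.imwrite(f'pics/{cam}1.png',im[:,:,::-1])
E
```

```text
{'clock': 7.05, 'joints': array([ 0.18277557,  0.69647694,  0.096137  ,  1.66510915, -0.08793877,
        0.78472439,  2.22499958]), 'dq': array([ 0.00091703,  0.00065957, -0.0002807 ,  0.00286447, -0.00073973,
       -0.00108727, -0.00115463]), 'joint_efforts': array([ 1.27669550e+00, -7.74951124e+01,  4.48443621e+00, -2.52669311e+01,
        6.09310884e-01, -7.02285524e-01,  4.97068127e-02]), 'position': array([ 0.62752075, -0.21153007,  0.02767533]), 'ee_rot': array([ 5.24105373e-01, -3.09730147e+00, -1.01645037e-03]), 'force': array([-1.83662902,  2.92783795,  1.09642492]), 'ft_torque': array([ 0.61080428,  0.30043784, -0.07659584]), 'gripper_force': 49.999950528144836, 'width': 0.16966997427184408}
```

Emit:
{"name": "move_arm", "arguments": {
  "motion": [
    {"tx": 0,"ty": 0,"tz": -0.01,"twist": 0},
    {"tx": 0,"ty": 0,"tz": -0.02,"twist": 0},
    {"tx": 0,"ty": 0,"tz": -0.03,"twist": 0},
    {"tx": 0,"ty": 0,"tz": -0.03,"twist": 0},
    {"tx": 0,"ty": 0,"tz": -0.02,"twist": 0},
    {"tx": 0,"ty": 0,"tz": -0.01,"twist": 0},
    {"tx": 0,"ty": 0,"tz": 0,"twist": 0.051},
    {"tx": 0,"ty": 0,"tz": 0,"twist": 0.05},
    {"tx": 0,"ty": 0,"tz": 0,"twist": 0},
    {"tx": 0,"ty": 0,"tz": 0,"twist": 0}
  ]
}}

```text
clock: 8.15
position: [0.6272, -0.2121, 0.1471]
ee_rot: [0.28, -3.128, 0.0]
force: [-0.5, -0.4, -4.4]
width: 0.174
gripper_force: 50.0
```

Emit:
{"name": "move_arm", "arguments": {
  "motion": [
    {"tx": -0.004,"ty": 0.03,"tz": 0,"twist": 0},
    {"tx": -0.005,"ty": 0.04,"tz": 0,"twist": 0},
    {"tx": -0.005,"ty": 0.041,"tz": 0,"twist": 0},
    {"tx": -0.005,"ty": 0.041,"tz": 0,"twist": 0},
    {"tx": -0.005,"ty": 0.041,"tz": 0,"twist": 0},
    {"tx": -0.005,"ty": 0.041,"tz": 0,"twist": 0},
    {"tx": -0.005,"ty": 0.041,"tz": 0,"twist": 0},
    {"tx": -0.005,"ty": 0.041,"tz": 0,"twist": 0},
    {"tx": -0.005,"ty": 0.041,"tz": 0,"twist": 0},
    {"tx": -0.005,"ty": 0.041,"tz": 0,"twist": 0},
    {"tx": -0.005,"ty": 0.041,"tz": 0,"twist": 0},
    {"tx": -0.003,"ty": 0.025,"tz": 0,"twist": 0}
  ]
}}

```text
clock: 9.35
position: [0.6012, 0.2593, 0.1473]
ee_rot: [0.286, -3.128, -0.003]
force: [-0.0, 0.4, -4.6]
width: 0.171
gripper_force: 50.0
```

Emit:
{"name": "move_arm", "arguments": {
  "motion": [
    {"tx": 0,"ty": 0,"tz": 0.02,"twist": 0},
    {"tx": 0,"ty": 0,"tz": 0.02,"twist": 0},
    {"tx": 0,"ty": 0,"tz": 0.01,"twist": 0},
    {"tx": 0,"ty": 0,"tz": 0,"twist": 0},
    {"tx": 0,"ty": 0,"tz": 0,"twist": 0},
    {"tx": 0,"ty": 0,"tz": 0,"twist": 0}
  ]
}}

```text
clock: 9.95
position: [0.6032, 0.2548, 0.0989]
ee_rot: [-0.276, 3.128, 0.001]
force: [1.0, -0.3, -5.2]
width: 0.17
gripper_force: 50.0
```

```bash
python3 - <<'E'
from fit import *
s=arm.observe();print(s['clock'],s['position'],np.degrees(yaw()[0]),s['force'],s['width'])
ims=[]
for cam in('scene','wrist'):
    c=arm.calibration(cam);im=arm.get_image(cam);cv2.imwrite(f'pics/{cam}2.png',im[:,:,::-1])
    if cam=='wrist':
        im=im.copy();o=im[:,:,::-1].copy()
    else:
        o=im[:,:,::-1].copy()
    crop=(280,210,420,315) if cam=='scene' else (140,60,420,270)
    x0,y0,x1,y1=crop;o=o[y0:y1,x0:x1];ims.append(cv2.resize(o,(560,420),interpolation=cv2.INTER_CUBIC))
a=np.hstack(ims);cv2.imwrite('pics/hold.png',cv2.resize(a,(800,300),interpolation=cv2.INTER_AREA))
E
```

```text
9.95 [0.60320007 0.25484065 0.09886949] -169.90304399486516 [ 1.02109589 -0.34035685 -5.15101979] 0.1703287492661274
```

View pics/hold.png

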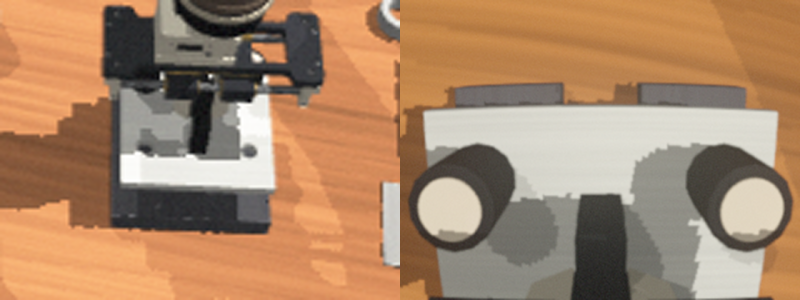

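The scene crop shows the plate squarely above the bed with its tubes towards the mouth. The wrist crop shows the bed's front arms peeking out symmetrically, slot middle 600.5 against plate middle 601 in display pixels. I'll put numbers on that.

```bash
python3 - <<'E'
from h import *
im=cv2.imread('pics/wrist2.png');hsv=cv2.cvtColor(im,cv2.COLOR_BGR2HSV)
S=hsv[...,1].astype(float);V=hsv[...,2].astype(float);c=arm.calibration('wrist');print(c['T'][:3,3])
r,a=[],0
def cross(p,t,off=0):
    return [round(off+i+(t-p[i])/(p[i+1]-p[i]),2) for i in range(len(p)-1) if (p[i]-t)*(p[i+1]-t)<0]
th=np.radians(10.1);u=np.array([np.cos(th),np.sin(th)]);v=np.array([-u[1],u[0]])
tcp=arm.observe()['position'][:2]
def loc(col,row,z): d=(hit('wrist',col,row,z,c)[:2]-tcp)*1000;return round(d@u,1),round(d@v,1)
for row in(124,127,130):
    print('bed row',row,[(x,loc(x,row,.024)) for x in cross(S[row,160:410],80,160)])
for row in(140,146):
    print('plate row',row,[(x,loc(x,row,.081)) for x in cross(S[row,145:420],70,145)])
for col in(185,200,220,240,320,340,360,375):
    print('col',col,'bed',[(y,loc(col,y,.024),loc(col,y,0)) for y in cross(S[105:130,col],80,105)],'plate',[(y,loc(col,y,.071)) for y in cross(V[125:145,col],140,125)])
E
```

```text
[0.52013558 0.2405815  0.25824799]
bed row 124 [(np.float64(178.09), (np.float64(-72.9), np.float64(-74.6))), (np.float64(253.55), (np.float64(-71.0), np.float64(-18.4))), (np.float64(305.98), (np.float64(-70.9), np.float64(19.0))), (np.float64(381.77), (np.float64(-72.8), np.float64(75.4)))]
bed row 127 [(np.float64(178.17), (np.float64(-70.7), np.float64(-74.6))), (np.float64(253.45), (np.float64(-68.8), np.float64(-18.5))), (np.float64(306.24), (np.float64(-68.8), np.float64(19.2))), (np.float64(381.52), (np.float64(-70.6), np.float64(75.3)))]
bed row 130 [(np.float64(178.36), (np.float64(-68.4), np.float64(-74.6))), (np.float64(253.73), (np.float64(-66.6), np.float64(-18.4))), (np.float64(305.94), (np.float64(-66.6), np.float64(19.1))), (np.float64(381.41), (np.float64(-68.3), np.float64(75.3)))]
plate row 140 [(np.float64(155.71), (np.float64(-67.3), np.float64(-70.5))), (np.float64(404.3), (np.float64(-67.2), np.float64(71.4)))]
plate row 146 [(np.float64(156.08), (np.float64(-63.8), np.float64(-70.5)))]
col 185 bed [(np.float64(120.45), (np.float64(-75.3), np.float64(-69.1)), 
[... 624 characters left out ...]
4(118.11), (np.float64(-75.4), np.float64(29.1)), (np.float64(-74.5), np.float64(32.0)))] plate [(np.float64(133.62), (np.float64(-68.1), np.float64(23.5)))]
col 340 bed [(np.float64(118.75), (np.float64(-75.3), np.float64(43.6)), (np.float64(-74.4), np.float64(48.1)))] plate [(np.float64(134.26), (np.float64(-68.0), np.float64(35.2)))]
col 360 bed [(np.float64(119.42), (np.float64(-75.4), np.float64(58.5)), (np.float64(-74.5), np.float64(64.5)))] plate [(np.float64(134.59), (np.float64(-68.2), np.float64(47.2)))]
col 375 bed [(np.float64(120.39), (np.float64(-75.2), np.float64(70.0)), (np.float64(-74.3), np.float64(77.2)))] plate [(np.float64(135.27), (np.float64(-68.2), np.float64(56.5)))]
```

Bed centre relative to the TCP is (-0.1, +0.35) mm. The plate is about (+1.3, +0.45), with the yaw equal. I'll shift by -1 mm in x and lower gently.

Emit:
{"name": "move_arm", "arguments": {
  "motion": [
    {"tx": 0.001,"ty": 0,"tz": 0.01,"twist": 0},
    {"tx": 0,"ty": 0,"tz": 0.008,"twist": 0},
    {"tx": 0,"ty": 0,"tz": 0.004,"twist": 0},
    {"tx": 0,"ty": 0,"tz": 0.003,"twist": 0},
    {"tx": 0,"ty": 0,"tz": 0.003,"twist": 0},
    {"tx": 0,"ty": 0,"tz": 0,"twist": 0},
    {"tx": 0,"ty": 0,"tz": 0,"twist": 0}
  ]
}}

```text
clock: 10.75
position: [0.6015, 0.2547, 0.0698]
ee_rot: [-0.277, 3.129, 0.0]
force: [0.7, -0.6, -4.5]
width: 0.173
gripper_force: 50.0
```

Emit:
{"name": "move_arm", "arguments": {
  "motion": [
    {"tx": 0,"ty": 0,"tz": 0.003,"twist": 0},
    {"tx": 0,"ty": 0,"tz": 0.003,"twist": 0},
    {"tx": 0,"ty": 0,"tz": 0,"twist": 0},
    {"tx": 0,"ty": 0,"tz": 0,"twist": 0}
  ]
}}

```text
clock: 11.15
position: [0.6013, 0.2546, 0.0636]
ee_rot: [0.277, -3.129, 0.0]
force: [0.2, -0.8, -4.2]
width: 0.171
gripper_force: 50.0
```

The underside is about 12 mm below the pin tops with no contact force, so both pins are in their holes.

Emit:
{"name": "move_arm", "arguments": {
  "motion": [
    {"tx": 0,"ty": 0,"tz": 0.004,"twist": 0},
    {"tx": 0,"ty": 0,"tz": 0.004,"twist": 0},
    {"tx": 0,"ty": 0,"tz": 0.002,"twist": 0},
    {"tx": 0,"ty": 0,"tz": 0.001,"twist": 0},
    {"tx": 0,"ty": 0,"tz": 0,"twist": 0},
    {"tx": 0,"ty": 0,"tz": 0,"twist": 0}
  ]
}}

```text
clock: 11.75
position: [0.6014, 0.2547, 0.0528]
ee_rot: [-0.277, 3.129, 0.0]
force: [0.2, 0.6, -4.9]
width: 0.17
gripper_force: 50.0
```

Emit:
{"name": "move_arm", "arguments": {
  "motion": [
    {"tx": 0,"ty": 0,"tz": 0.001,"twist": 0},
    {"tx": 0,"ty": 0,"tz": 0.0005,"twist": 0},
    {"tx": 0,"ty": 0,"tz": 0,"twist": 0},
    {"tx": 0,"ty": 0,"tz": 0,"twist": 0}
  ]
}}

```text
clock: 12.15
position: [0.6016, 0.2547, 0.0517]
ee_rot: [-0.276, 3.129, 0.0]
force: [-2.0, -1.1, 1.6]
width: 0.169
gripper_force: 50.0
```

Resting: the load has gone from -4.9 to +1.6 N. I'll release, lift and go to view the wedge.

Emit:
{"name": "move_arm", "arguments": {
  "motion": [
    {"tx": 0,"ty": 0,"tz": 0,"twist": 0},
    {"tx": 0,"ty": 0,"tz": 0,"twist": 0},
    {"tx": 0,"ty": 0,"tz": 0,"twist": 0},
    {"tx": 0,"ty": 0,"tz": 0,"twist": 0},
    {"tx": 0,"ty": 0,"tz": 0,"twist": 0},
    {"tx": 0,"ty": 0,"tz": 0,"twist": 0}
  ],
  "gripper": -1
}}

```text
clock: 12.75
position: [0.6014, 0.2546, 0.0512]
ee_rot: [-0.277, 3.129, 0.0]
force: [0.5, -0.4, 1.0]
width: 0.644
gripper_force: 0.0
```

Emit:
{"name": "move_arm", "arguments": {
  "motion": [
    {"tx": 0,"ty": 0,"tz": -0.01,"twist": 0},
    {"tx": 0,"ty": 0,"tz": -0.025,"twist": 0},
    {"tx": 0,"ty": 0,"tz": -0.04,"twist": 0},
    {"tx": 0,"ty": 0,"tz": -0.04,"twist": 0},
    {"tx": 0,"ty": 0,"tz": -0.04,"twist": -0.03},
    {"tx": 0.001,"ty": -0.041,"tz": 0,"twist": 0},
    {"tx": 0.001,"ty": -0.042,"tz": 0,"twist": 0},
    {"tx": 0.001,"ty": -0.042,"tz": 0,"twist": 0},
    {"tx": 0.001,"ty": -0.042,"tz": 0,"twist": 0},
    {"tx": 0.001,"ty": -0.042,"tz": 0,"twist": 0},
    {"tx": 0.002,"ty": -0.042,"tz": 0,"twist": 0},
    {"tx": 0,"ty": 0,"tz": 0,"twist": 0}
  ]
}}

```text
clock: 13.95
position: [0.6508, -0.0009, 0.2073]
ee_rot: [-0.335, 3.123, -0.008]
force: [0.2, -0.2, -0.7]
width: 1.0
gripper_force: 0.0
```

Emit:
{"name": "move_arm", "arguments": {
  "motion": [
    {"tx": 0,"ty": 0,"tz": 0,"twist": 0},
    {"tx": 0,"ty": 0,"tz": 0,"twist": 0}
  ]
}}

```text
clock: 14.15
position: [0.6501, 0.0097, 0.2067]
ee_rot: [-0.352, 3.121, 0.002]
force: [-0.3, 1.4, 0.2]
width: 1.003
gripper_force: 0.0
```

```bash
python3 - <<'E'
from fit import *
s=arm.observe();c=arm.calibration('wrist');im=arm.get_image('wrist');print(s['position'],s['clock'],np.degrees(yaw()[0])+180)
cv2.imwrite('pics/w_we.png',im[:,:,::-1])
for t in(80,110):
    m=sat(im,t);m[252:]=0
    print('wedge',fit('wrist',c,m,WEDGE,(635.5,7.7,12.8)))
ims=[im[40:300,100:460,::-1]]
b=arm.get_image('scene')[:,:,::-1];ims.append(b[210:310,280:420])
cv2.imwrite('pics/we.png',np.hstack([cv2.resize(i,(400,300),interpolation=cv2.INTER_CUBIC) for i in ims]))
E
```

```text
[0.65011538 0.00974647 0.20665232] 14.15 12.9244484274316
wedge (array([636.1 ,   9.27,  13.16]), np.float64(167.4), 2784)
wedge (array([636.04,   9.25,  13.39]), np.float64(207.8), 2849)
```

View pics/we.png

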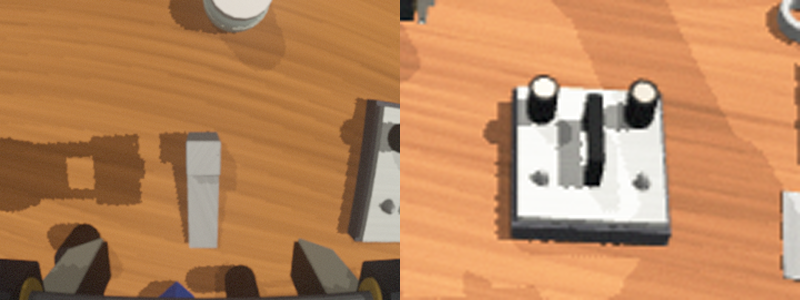

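The plate sits flush with both pins through. The wedge's grip block is at (203,155) in the left crop, tip pointing away. I'll grasp it.

Emit:
{"name": "move_arm", "arguments": {
  "motion": [
    {"tx": 0.0144,"ty": 0.0033,"tz": 0,"twist": -0.003},
    {"tx": 0,"ty": 0,"tz": 0.04,"twist": 0},
    {"tx": 0,"ty": 0,"tz": 0.04,"twist": 0},
    {"tx": 0,"ty": 0,"tz": 0.04,"twist": 0},
    {"tx": 0,"ty": 0,"tz": 0.04,"twist": 0},
    {"tx": 0,"ty": 0,"tz": 0.02,"twist": 0},
    {"tx": 0,"ty": 0,"tz": 0.009,"twist": 0},
    {"tx": 0,"ty": 0,"tz": 0,"twist": 0},
    {"tx": 0,"ty": 0,"tz": 0,"twist": 0}
  ]
}}

```text
clock: 15.15
position: [0.6363, 0.0089, 0.0184]
ee_rot: [-0.359, 3.119, 0.0]
force: [0.5, -0.9, -0.4]
width: 1.0
gripper_force: 0.0
```

Emit:
{"name": "move_arm", "arguments": {
  "motion": [
    {"tx": 0,"ty": 0,"tz": 0,"twist": 0},
    {"tx": 0,"ty": 0,"tz": 0,"twist": 0},
    {"tx": 0,"ty": 0,"tz": 0,"twist": 0},
    {"tx": 0,"ty": 0,"tz": 0,"twist": 0},
    {"tx": 0,"ty": 0,"tz": 0,"twist": 0},
    {"tx": 0,"ty": 0,"tz": 0,"twist": 0},
    {"tx": 0,"ty": 0,"tz": 0,"twist": 0},
    {"tx": 0,"ty": 0,"tz": 0,"twist": 0},
    {"tx": 0,"ty": 0,"tz": 0,"twist": 0},
    {"tx": 0,"ty": 0,"tz": 0,"twist": 0},
    {"tx": 0,"ty": 0,"tz": 0,"twist": 0}
  ],
  "gripper": 1,
  "squeeze": 50
}}

```text
clock: 16.25
position: [0.6354, 0.0084, 0.0172]
ee_rot: [0.358, -3.121, -0.0]
force: [-0.3, 0.2, -0.0]
width: 0.32
gripper_force: 50.0
```

Emit:
{"name": "move_arm", "arguments": {
  "motion": [
    {"tx": 0,"ty": 0,"tz": -0.01,"twist": 0},
    {"tx": 0,"ty": 0,"tz": -0.03,"twist": 0},
    {"tx": 0,"ty": 0,"tz": -0.03,"twist": 0},
    {"tx": 0,"ty": 0,"tz": -0.03,"twist": 0},
    {"tx": 0,"ty": 0,"tz": 0,"twist": 0.034},
    {"tx": 0.045,"ty": 0,"tz": 0,"twist": 0},
    {"tx": 0.045,"ty": 0,"tz": 0,"twist": 0},
    {"tx": 0.045,"ty": 0,"tz": 0,"twist": 0},
    {"tx": 0.04,"ty": 0,"tz": 0,"twist": 0},
    {"tx": 0.01,"ty": 0,"tz": 0,"twist": 0}
  ]
}}

```text
clock: 17.25
position: [0.4476, -0.025, 0.1171]
ee_rot: [0.272, -3.125, -0.0]
force: [0.4, 0.6, -3.4]
width: 0.324
gripper_force: 50.0
```

Emit:
{"name": "move_arm", "arguments": {
  "motion": [
    {"tx": 0,"ty": 0.04,"tz": 0,"twist": 0},
    {"tx": 0,"ty": 0.045,"tz": 0,"twist": 0},
    {"tx": 0,"ty": 0.045,"tz": 0,"twist": 0},
    {"tx": 0,"ty": 0.045,"tz": 0,"twist": 0},
    {"tx": 0,"ty": 0.045,"tz": 0,"twist": 0},
    {"tx": 0,"ty": 0.029,"tz": 0,"twist": 0},
    {"tx": 0,"ty": 0,"tz": 0.04,"twist": 0},
    {"tx": 0,"ty": 0,"tz": 0.04,"twist": 0},
    {"tx": 0,"ty": 0,"tz": 0,"twist": 0},
    {"tx": 0,"ty": 0,"tz": 0,"twist": 0},
    {"tx": 0,"ty": 0,"tz": 0,"twist": 0}
  ]
}}

```text
clock: 18.35
position: [0.4113, 0.2218, 0.039]
ee_rot: [-0.273, 3.127, 0.002]
force: [0.5, -0.4, -3.0]
width: 0.323
gripper_force: 50.0
```

```bash
python3 - <<'E'
from fit import *
s=arm.observe();print(s['clock'],s['position'],np.degrees(yaw()[0])+180,s['force'],s['width'],s['joints'].round(2))
im=arm.get_image('top');cv2.imwrite('pics/top3.png',im[:,:,::-1])
im2=arm.get_image('scene');cv2.imwrite('pics/scene3.png',im2[:,:,::-1])
c=arm.calibration('wrist');im3=arm.get_image('wrist');cv2.imwrite('pics/wrist3.png',im3[:,:,::-1])
cv2.imwrite('pics/in.png',np.hstack([cv2.resize(i[:,:,::-1],(400,300),interpolation=cv2.INTER_CUBIC) for i in (im2[130:310,240:480],im3)]))
m=sat(im2,100)
print('scene wedge',fit('scene',arm.calibration('scene'),m,WEDGE,(410,221,10.1),20))
E
```

```text
18.35 [0.4112577  0.22184352 0.0390267 ] 9.973025616567298 [ 0.45623882 -0.35186785 -3.01248904] 0.3229556919556783 [-0.64  0.45  0.04  2.15 -0.03  0.54  1.17]
scene wedge (array([406.5 , 220.5 ,  11.54]), np.float64(1786.0), 2279)
```

View pics/in.png

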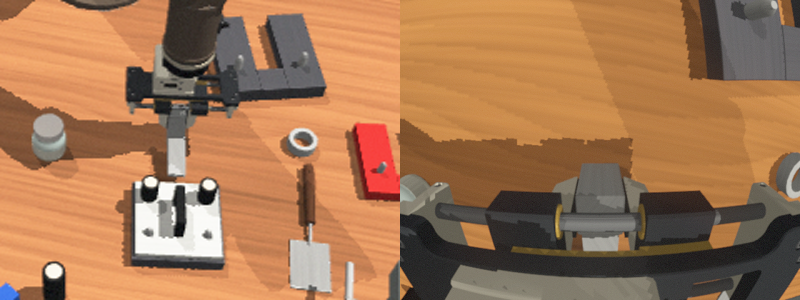

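The scene crop shows the wedge tip at (177,172) lined up with the slot, between the two tubes. I'll set it down on the bench.

Emit:
{"name": "move_arm", "arguments": {
  "motion": [
    {"tx": 0,"ty": 0,"tz": 0.01,"twist": 0},
    {"tx": 0,"ty": 0,"tz": 0.007,"twist": 0},
    {"tx": 0,"ty": 0,"tz": 0.002,"twist": 0},
    {"tx": 0,"ty": 0,"tz": 0,"twist": 0},
    {"tx": 0,"ty": 0,"tz": 0,"twist": 0}
  ]
}}

```text
clock: 19.0
position: [0.4099, 0.2213, 0.0181]
ee_rot: [0.274, -3.129, 0.0]
force: [-0.3, 0.3, -2.9]
width: 0.324
gripper_force: 50.0
```

Emit:
{"name": "move_arm", "arguments": {
  "motion": [
    {"tx": 0,"ty": 0,"tz": 0.001,"twist": 0},
    {"tx": 0,"ty": 0,"tz": 0,"twist": 0},
    {"tx": 0,"ty": 0,"tz": 0,"twist": 0}
  ]
}}

```text
clock: 19.3
position: [0.41, 0.2214, 0.0173]
ee_rot: [-0.274, 3.129, 0.0]
force: [0.5, 0.1, -3.2]
width: 0.322
gripper_force: 50.0
```

Emit:
{"name": "move_arm", "arguments": {
  "motion": [
    {"tx": 0,"ty": 0,"tz": 0.0006,"twist": 0},
    {"tx": 0,"ty": 0,"tz": 0,"twist": 0},
    {"tx": 0,"ty": 0,"tz": 0,"twist": 0}
  ]
}}

```text
clock: 19.6
position: [0.41, 0.2215, 0.0171]
ee_rot: [-0.274, 3.129, 0.0]
force: [-2.2, -1.6, 5.8]
width: 0.323
gripper_force: 50.0
```

Emit:
{"name": "move_arm", "arguments": {
  "motion": [
    {"tx": -0.01,"ty": 0,"tz": 0,"twist": 0},
    {"tx": -0.01,"ty": 0,"tz": 0,"twist": 0},
    {"tx": -0.01,"ty": 0,"tz": 0,"twist": 0},
    {"tx": -0.01,"ty": 0,"tz": 0,"twist": 0},
    {"tx": -0.01,"ty": 0,"tz": 0,"twist": 0},
    {"tx": -0.01,"ty": 0,"tz": 0,"twist": 0},
    {"tx": -0.01,"ty": 0,"tz": 0,"twist": 0},
    {"tx": 0,"ty": 0,"tz": 0,"twist": 0},
    {"tx": 0,"ty": 0,"tz": 0,"twist": 0}
  ]
}}

```text
clock: 20.5
position: [0.4802, 0.234, 0.0171]
ee_rot: [-0.274, 3.127, 0.001]
force: [2.8, 0.5, 2.6]
width: 0.325
gripper_force: 50.0
```

```bash
python3 - <<'E'
from fit import *
s=arm.observe();d=(s['position'][:2]*1000-[602,254.9]);th=np.radians(10.1);print(d@[np.cos(th),np.sin(th)],d@[-np.sin(th),np.cos(th)],s['force'],np.degrees(yaw()[0]))
im2=arm.get_image('scene');cv2.imwrite('pics/scene4.png',im2[:,:,::-1])
im3=arm.get_image('wrist');cv2.imwrite('pics/wrist4.png',im3[:,:,::-1])
cv2.imwrite('pics/in4.png',np.hstack([cv2.resize(i[:,:,::-1],(400,300),interpolation=cv2.INTER_CUBIC) for i in (im2[205:310,280:420],im3)]))
E
```

```text
-123.61556056295623 0.771760814404697 [2.83873173 0.52483054 2.5916497 ] -170.00278013508228
```

View pics/in4.png

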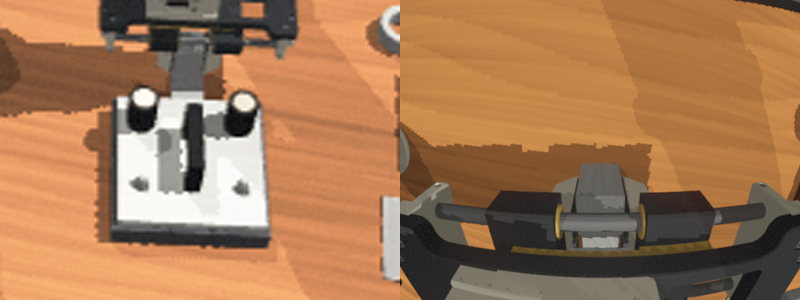

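The left crop shows the wedge entering the slot centrally at (187,95), with the plate still flat. I'll advance in steps and track the lift by image registration.

Emit:
{"name": "move_arm", "arguments": {
  "motion": [
    {"tx": -0.004,"ty": 0,"tz": 0,"twist": 0},
    {"tx": -0.004,"ty": 0,"tz": 0,"twist": 0},
    {"tx": -0.004,"ty": 0,"tz": 0,"twist": 0},
    {"tx": 0,"ty": 0,"tz": 0,"twist": 0},
    {"tx": 0,"ty": 0,"tz": 0,"twist": 0},
    {"tx": 0,"ty": 0,"tz": 0,"twist": 0}
  ]
}}

```text
clock: 21.2
position: [0.4874, 0.2353, 0.017]
ee_rot: [0.275, -3.125, 0.001]
force: [-11.7, -2.9, 19.3]
width: 0.323
gripper_force: 50.0
```

```bash
cat > lift.py <<'E'
from fit import *
import sys
from scipy.optimize import least_squares
s=arm.observe();d=(s['position'][:2]*1000-[603.1,255.1]);th=np.radians(10.1);u=np.array([np.cos(th),np.sin(th)]);v=np.array([-u[1],u[0]])
print('grip bed x,y',d@u,d@v,'z',s['position'][2],s['force'].round(1),'clock',s['clock'],s['gripper_force'],'yaw',np.degrees(yaw()[0])+180)
im=np.mean([arm.get_image('scene').astype(np.float32) for _ in range(2)],0)
cv2.imwrite(f'pics/{sys.argv[1]}.png',im[:,:,::-1])
a=cv2.cvtColor(cv2.imread('pics/scene4.png'),cv2.COLOR_BGR2GRAY);b=cv2.cvtColor(im.astype(np.uint8),cv2.COLOR_RGB2GRAY)
c=arm.calibration('scene')
def pts(dx,lift,L):
    t=lift/140; o=[]
    for x,y,z in L:
        X=x-70;o.append([70+dx+X*np.cos(t)+z*np.sin(t),y,24-X*np.sin(t)+z*np.cos(t)])
    o=np.array(o);w=np.c_[603.1+o[:,:1]*u+o[:,1:2]*v-[[1,0.5]],o[:,2]];return proj('scene',w/1000,c)
L=[(-42,48,50),(-42,-48,50),(30,48,10),(30,-48,10),(60,0,10),(-42,48,20),(-42,-48,20)]
p0=pts(0,0,L);fl=[]
for p,(x,y,z) in zip(p0,L):
    h=(5,4) if z==50 else (6,6)
    x0,y0=int(p[0]-7),int(p[1]-7);A=a[y0:y0+15,x0:x0+15]
    W=np.eye(2,3,dtype=np.float32);B=b[y0:y0+15,x0:x0+15]
    try: cc,W=cv2.findTransformECC(A,B,W,cv2.MOTION_TRANSLATION,(3,200,1e-6));fl.append((W[0,2],W[1,2]))
    except cv2.error: fl.append((np.nan,np.nan))
fl=np.array(fl);print(fl.round(2).tolist())
ok=~np.isnan(fl[:,0])
use=[0,1]
r=least_squares(lambda q:((pts(q[0],q[1],L)-p0-fl)[ok]).ravel(),[0,1],loss='soft_l1',f_scale=.1);print('all: dx,lift',r.x.round(2))
for dx in(0,1,2):print(dx,(pts(dx,3.5,L)-p0).round(2).tolist())
E
python3 lift.py s5
```

```text
grip bed x,y -117.3505776545203 0.7982031374620213 z 0.017034496513291135 [-11.7  -2.9  19.3] clock 21.2 50.00282406806946 yaw 10.077263434298715
[[nan, nan], [nan, nan], [nan, nan], [nan, nan], [-0.01, -0.04], [nan, nan], [nan, nan]]
all: dx,lift [-0.12  0.26]
0 [[0.47, -0.12], [0.39, -0.12], [0.15, -0.08], [0.13, -0.08], [0.05, 0.05], [0.4, -0.34], [0.33, -0.35]]
1 [[0.55, 0.21], [0.45, 0.21], [0.23, 0.26], [0.19, 0.26], [0.12, 0.4], [0.47, -0.02], [0.39, -0.03]]
2 [[0.63, 0.54], [0.51, 0.53], [0.31, 0.6], [0.25, 0.6], [0.2, 0.75], [0.55, 0.3], [0.45, 0.3]][ WARN:0@2.162] global loadsave.cpp:1063 imwrite_ Unsupported depth image for selected encoder is fallbacked to CV_8U.
```

```bash
python3 - <<'E'
s=open('lift.py').read()
i=s.index("p0=pts(0,0,L);fl=[]");j=s.index("fl=np.array(fl)")
s=s[:i]+"""p0=pts(0,0,L).astype(np.float32)
q,st,er=cv2.calcOpticalFlowPyrLK(a,b,p0[:,None],None,winSize=(13,13),maxLevel=0,criteria=(3,100,1e-4));fl=(q[:,0]-p0);fl[st[:,0]==0]=np.nan
"""+s[j:]
s=s.replace("im[:,:,::-1])","im[:,:,::-1].astype(np.uint8))")
open('lift.py','w').write(s)
E
python3 lift.py s6; python3 - <<'E'
from h import *
import cv2
s=arm.observe();print(s['ee_rot'],s['dq'].round(4),s['ft_torque'],s['force'],R.from_rotvec(s['ee_rot']).as_matrix().round(4))
o=cv2.imread('pics/s6.png')[205:310,280:420];w=arm.get_image('top')[130:260,180:300,::-1]
cv2.imwrite('pics/in5.png',np.hstack([cv2.resize(i,(400,300),interpolation=cv2.INTER_CUBIC) for i in(o,w)]))
E
```

```text
grip bed x,y -117.36377773156352 0.84760688881655 z 0.01703088557156401 [-10.7  -2.   19.5] clock 21.3 50.00269532203674 yaw 10.082059474843305
[[-0.33000001311302185, -0.07999999821186066], [-0.09000000357627869, 0.0], [0.009999999776482582, -0.009999999776482582], [-0.3400000035762787, 0.25], [-0.009999999776482582, 0.03999999910593033], [0.2199999988079071, 0.03999999910593033], [0.09000000357627869, 0.019999999552965164]]
all: dx,lift [ 0.01 -0.32]
0 [[0.47, -0.12], [0.39, -0.12], [0.15, -0.08], [0.13, -0.08], [0.05, 0.05], [0.4, -0.34], [0.33, -0.35]]
1 [[0.55, 0.21], [0.45, 0.21], [0.23, 0.26], [0.19, 0.26], [0.12, 0.4], [0.47, -0.02], [0.39, -0.03]]
2 [[0.63, 0.54], [0.51, 0.53], [0.31, 0.6], [0.25, 0.6], [0.2, 0.75], [0.55, 0.3], [0.45, 0.3]]
[ 2.75634045e-01 -3.12469507e+00  1.14720764e-03] [-0.      0.0012 -0.0013 -0.0003 -0.0015 -0.0016  0.0006] [-0.2709061   1.88107538 -0.03408978] [-11.85738061  -3.31471777  19.10915492] [[-9.845e-01 -1.751e-01 -4.700e-03]
 [-1.751e-01  9.846e-01 -1.100e-03]
 [ 4.800e-03 -3.000e-04 -1.000e+00]]
```

Nothing has lifted yet. The drag (12 N along x at 22 N vertical) is the wedge pressed against the bench, so I'll ease the downward preload.

Emit:
{"name": "move_arm", "arguments": {
  "motion": [
    {"tx": 0,"ty": 0,"tz": -0.0006,"twist": 0},
    {"tx": 0,"ty": 0,"tz": 0,"twist": 0},
    {"tx": 0,"ty": 0,"tz": 0,"twist": 0}
  ]
}}

```text
clock: 21.75
position: [0.4878, 0.2353, 0.0171]
ee_rot: [0.276, -3.125, 0.001]
force: [-7.7, -0.5, 9.2]
width: 0.323
gripper_force: 50.0
```

Emit:
{"name": "move_arm", "arguments": {
  "motion": [
    {"tx": 0,"ty": 0,"tz": -0.0005,"twist": 0},
    {"tx": 0,"ty": 0,"tz": 0,"twist": 0},
    {"tx": 0,"ty": 0,"tz": 0,"twist": 0}
  ]
}}

```text
clock: 22.05
position: [0.4885, 0.2353, 0.0171]
ee_rot: [0.275, -3.126, 0.001]
force: [-5.5, 0.2, 1.8]
width: 0.324
gripper_force: 50.0
```

```bash
python3 lift.py s7 | head -3; python3 -c "
from h import *
print(yaw()[1].round(4))"
```

```text
grip bed x,y -116.28169869450319 0.5687278813805037 z 0.01711051315209476 [-5.5  0.2  1.8] clock 22.05 50.00043869018555 yaw 10.059578571933542
[[0.5400000214576721, 0.09000000357627869], [-0.25999999046325684, -0.05000000074505806], [0.009999999776482582, 0.009999999776482582], [-0.3199999928474426, 0.3199999928474426], [-0.0, 0.0], [0.4099999964237213, 0.07999999821186066], [0.1899999976158142, 0.03999999910593033]]
all: dx,lift [0.33 1.16]
[[-9.846e-01 -1.746e-01 -3.500e-03]
 [-1.746e-01  9.846e-01 -1.200e-03]
 [ 3.700e-03 -6.000e-04 -1.000e+00]]
```

Emit:
{"name": "move_arm", "arguments": {
  "motion": [
    {"tx": -0.003,"ty": 0,"tz": 0,"twist": 0},
    {"tx": -0.003,"ty": 0,"tz": 0,"twist": 0},
    {"tx": -0.002,"ty": 0,"tz": 0,"twist": 0},
    {"tx": 0,"ty": 0,"tz": 0,"twist": 0},
    {"tx": 0,"ty": 0,"tz": 0,"twist": 0},
    {"tx": 0,"ty": 0,"tz": 0,"twist": 0}
  ]
}}

```text
clock: 22.75
position: [0.4961, 0.2363, 0.0171]
ee_rot: [0.275, -3.125, 0.002]
force: [-7.1, -1.0, 3.4]
width: 0.324
gripper_force: 50.0
```

```bash
cat > l2.py <<'E'
from h import *
import sys
s=arm.observe();d=(s['position'][:2]*1000-[603.1,255.1]);th=np.radians(10.1);u=np.array([np.cos(th),np.sin(th)]);v=np.array([-u[1],u[0]])
print('grip',(d@u).round(2),(d@v).round(2),'z',s['position'][2].round(5),s['force'].round(1),s['clock'],'tilt',yaw()[1][2,:2].round(4))
n=sys.argv[1];cv2.imwrite(f'pics/{n}.png',arm.get_image('scene')[:,:,::-1])
def feats(f):
    im=cv2.imread(f);o=[]
    S=cv2.cvtColor(im,cv2.COLOR_BGR2HSV);V=S[...,2].astype(float);w=np.clip((V-130)/60,0,1)
    for (x,y) in((330.5,238),(365,239)): # tube discs
        x0,y0=int(x-6),int(y-5);A=w[y0:y0+11,x0:x0+13]*(S[y0:y0+11,x0:x0+13,1]<80)
        Y,X=np.mgrid[:A.shape[0],:A.shape[1]];o+=[(A*X).sum()/A.sum()+x0,(A*Y).sum()/A.sum()+y0,A.sum()]
    # rear edge (white->dark) mean row, cols 330..365
    g=V[276:296,325:370];o.append(np.mean([np.interp(-110,-c_,np.arange(276,296)) if c_[0]>110>c_.min() else np.nan for c_ in (np.minimum.accumulate(k) for k in g.T)]))
    return np.array(o)
a=feats('pics/scene4.png');b=feats(f'pics/{n}.png');print(a.round(2));print((b-a).round(2))
E
python3 l2.py s8; python3 - <<'E'
import cv2,numpy as np
o=[cv2.imread(f'pics/{n}.png')[225:305,310:380] for n in('scene4','s8')]
cv2.imwrite('pics/cmp.png',np.hstack([cv2.resize(i,(400,457),interpolation=cv2.INTER_NEAREST) for i in o]))
E
```

```text
grip -108.65 0.29 z 0.01709 [-7.1 -1.   3.4] 22.75 tilt [ 0.0043 -0.0009]
[330.53 239.17  50.67 365.07 240.52  39.37 284.04]
[ 0.03  0.52 -2.65 -0.02  0.21  1.08  0.55]
```

View pics/cmp.png

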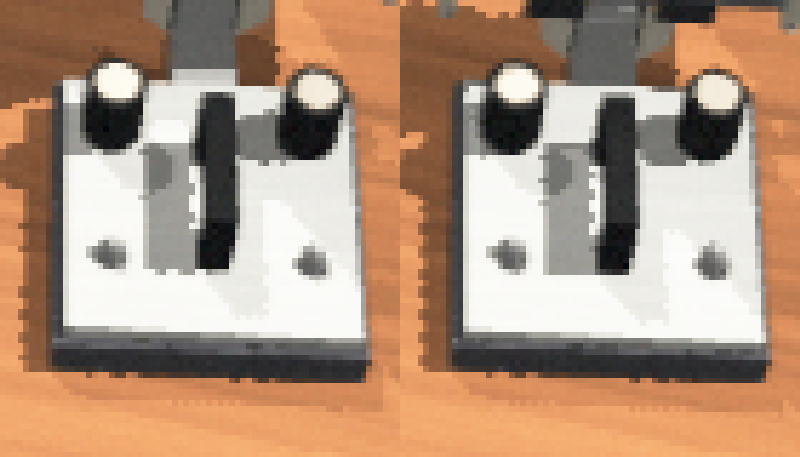

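The crops show the plate pushed back slightly (rear edge +0.5 px). The lift isn't readable by eye, and my predictor had a wrong y base. I'll fix that and fit lift and shift from the feature motion.

```bash
cat > l3.py <<'E'
from h import *
import sys
from scipy.optimize import least_squares
c=arm.calibration('scene');th=np.radians(10.1);u=np.array([np.cos(th),np.sin(th)]);v=np.array([-u[1],u[0]])
def pts(dx,lift,L):
    t=np.arcsin(lift/140);L=np.array(L,float);X=L[:,0]-70
    o=np.c_[70+dx+X*np.cos(t)+L[:,2]*np.sin(t),L[:,1],24-X*np.sin(t)+L[:,2]*np.cos(t)]
    return proj('scene',np.c_[np.array([602.5,254.9])+o[:,:1]*u+o[:,1:2]*v,o[:,2]]/1000,c)
# dense: features on the plate by goodFeaturesToTrack, back-projected on known surfaces
G=lambda n:cv2.cvtColor(cv2.imread(f'pics/{n}.png'),cv2.COLOR_BGR2GRAY)
def reg(n,ref='scene4'):
    a,b=G(ref),G(n);res=[]
    L=[(-42,48,50),(-42,-48,50),(36,0,56),(30,48,20),(30,-48,20),(70,60,10),(70,-60,10),(70,30,10),(70,-30,10),(70,0,10)]
    p0=pts(0,0,L)
    sz=[(13,11)]*2+[(11,11)]*3+[(13,13)]*5; f=[]
    for p,(w,h) in zip(p0,sz):
        A=cv2.getRectSubPix(a,(w,h),tuple(map(float,p)));best=None
        def cost(q): return (cv2.getRectSubPix(cv2.GaussianBlur(b,(0,0),.8).astype(np.float32),(w,h),(float(p[0]+q[0]),float(p[1]+q[1])))-cv2.getRectSubPix(cv2.GaussianBlur(a,(0,0),.8).astype(np.float32),(w,h),(float(p[0]),float(p[1])))).ravel()
        r=least_squares(cost,[0,0.2],diff_step=.05,x_scale=.3);f.append(r.x)
    return L,p0,np.array(f)
for n in sys.argv[1:]:
    L,p0,f=reg(n);print(n,f.round(2)[:,1].tolist())
    W=np.array([.3,1.])  # vertical motion carries the signal
    r=least_squares(lambda q:((pts(q[0],q[1],L)-p0-f)*W).ravel(),[0,0],loss='soft_l1',f_scale=.1);print('dx,lift',r.x.round(2),'rms',(pts(*r.x,L)-p0-f).std(0).round(2))
print((pts(0,3.5,L)-p0).round(2).tolist());print((pts(1.5,0,L)-p0)[:,1].round(2).tolist())
E
python3 l3.py s7 s8
```

```text
s7 [0.44, 0.51, 0.39, 0.2, 0.21, 0.42, 0.38, 0.45, 0.42, 0.43]
dx,lift [ 1.27 -0.65] rms [0.11 0.1 ]
s8 [0.41, 0.5, 0.73, 0.16, 0.19, 0.46, 0.4, 0.47, 0.46, 0.46]
dx,lift [1.3  1.14] rms [0.11 0.14]
[[0.17, -0.17], [0.09, -0.17], [0.05, 0.3], [0.06, -0.02], [0.03, -0.02], [0.01, 0.08], [0.0, 0.08], [0.0, 0.08], [0.0, 0.08], [0.0, 0.08]]
[0.46, 0.45, 0.49, 0.48, 0.48, 0.5, 0.5, 0.5, 0.5, 0.5]
```

The plate has slid back about 1.3 mm against the pins. Kinematics give a lift of about 2.3 mm now, so I need about 4.5 mm more push.

Emit:
{"name": "move_arm", "arguments": {
  "motion": [
    {"tx": -0.002,"ty": 0,"tz": 0,"twist": 0},
    {"tx": -0.002,"ty": 0,"tz": 0,"twist": 0},
    {"tx": 0,"ty": 0,"tz": 0,"twist": 0},
    {"tx": 0,"ty": 0,"tz": 0,"twist": 0},
    {"tx": 0,"ty": 0,"tz": 0,"twist": 0}
  ]
}}

```text
clock: 23.3
position: [0.4997, 0.2369, 0.0171]
ee_rot: [0.275, -3.125, 0.002]
force: [-9.2, -1.6, 4.4]
width: 0.323
gripper_force: 50.0
```

```bash
python3 l2.py s9; python3 l3.py s8 s9 | head -4
```

```text
grip -104.94 0.25 z 0.01711 [-9.2 -1.6  4.4] 23.3 tilt [ 0.0048 -0.001 ]
[330.53 239.17  50.67 365.07 240.52  39.37 284.04]
[ 0.24  0.36 -2.43  0.04  0.07  0.57  0.54]
s8 [0.41, 0.5, 0.73, 0.16, 0.19, 0.46, 0.4, 0.47, 0.46, 0.46]
dx,lift [1.3  1.14] rms [0.11 0.14]
s9 [0.36, 0.44, 0.83, 0.08, 0.17, 0.47, 0.4, 0.48, 0.49, 0.47]
dx,lift [1.27 2.13] rms [0.17 0.15]
```

```bash
python3 l3.py s5 s6 s7 s9; python3 - <<'E'
import cv2,numpy as np
o=[cv2.imread(f'pics/{n}.png').astype(int) for n in('scene4','s5','s6','s7','s9')]
# rear edge & front corner subpixel rows: white/dark crossing per column
def edge(im,x0,x1,y0,y1,t=110,rev=False):
    V=im.max(2)[y0:y1,x0:x1].astype(float);r=[]
    for k in V.T:
        i=np.where((k[:-1]-t)*(k[1:]-t)<0)[0]
        if len(i): i=i[0];r.append(y0+i+(t-k[i])/(k[i+1]-k[i]))
    return round(float(np.mean(r)),2),len(r)
for im in o: print('rear',edge(im,325,370,276,296),'handle rear top',edge(im,345,351,262,275,90))
E
```

```text
s5 [0.25, 0.26, 0.19, 0.09, 0.08, 0.23, 0.2, 0.21, 0.15, 0.23]
dx,lift [ 0.62 -0.42] rms [0.19 0.06]
s6 [0.25, 0.26, 0.2, 0.08, 0.08, 0.23, 0.2, 0.21, 0.15, 0.23]
dx,lift [ 0.62 -0.37] rms [0.21 0.06]
s7 [0.44, 0.51, 0.39, 0.2, 0.21, 0.42, 0.38, 0.45, 0.42, 0.43]
dx,lift [ 1.27 -0.65] rms [0.11 0.1 ]
s9 [0.36, 0.44, 0.83, 0.08, 0.17, 0.47, 0.4, 0.48, 0.49, 0.47]
dx,lift [1.27 2.13] rms [0.17 0.15]
[[0.17, -0.17], [0.09, -0.17], [0.05, 0.3], [0.06, -0.02], [0.03, -0.02], [0.01, 0.08], [0.0, 0.08], [0.0, 0.08], [0.0, 0.08], [0.0, 0.08]]
[0.46, 0.45, 0.49, 0.48, 0.48, 0.5, 0.5, 0.5, 0.5, 0.5]
rear (284.18, 45) handle rear top (269.78, 6)
rear (284.42, 45) handle rear top (270.17, 6)
rear (284.41, 45) handle rear top (270.18, 6)
rear (284.55, 45) handle rear top (270.46, 6)
rear (284.59, 45) handle rear top (270.55, 6)
```

The lift fit is consistent: sliding ended near s7 with about 0.1 mm of lift, and it has gained about 2.8 mm since. That puts the lift at 2.9 to 3.2 mm now, so another 2 mm of push should bring about 3.5 mm.

Emit:
{"name": "move_arm", "arguments": {
  "motion": [
    {"tx": -0.001,"ty": 0,"tz": 0,"twist": 0},
    {"tx": -0.001,"ty": 0,"tz": 0,"twist": 0},
    {"tx": 0,"ty": 0,"tz": 0,"twist": 0},
    {"tx": 0,"ty": 0,"tz": 0,"twist": 0},
    {"tx": 0,"ty": 0,"tz": 0,"twist": 0}
  ]
}}

```text
clock: 23.85
position: [0.5014, 0.2373, 0.0171]
ee_rot: [0.275, -3.124, 0.002]
force: [-9.5, -2.2, 6.9]
width: 0.324
gripper_force: 50.0
```

```bash
python3 l2.py s10; python3 l3.py s10 | head -2; python3 -c "
import cv2,numpy as np
a=cv2.imread('pics/s10.png');cv2.imwrite('pics/fin.png',cv2.resize(a[180:320,260:440],(771,600),interpolation=cv2.INTER_CUBIC))"
```

```text
grip -103.23 0.26 z 0.01711 [-9.5 -2.2  6.9] 23.85 tilt [ 0.0053 -0.001 ]
[330.53 239.17  50.67 365.07 240.52  39.37 284.04]
[ 0.32  0.34 -2.42  0.06  0.07  0.38  0.53]
s10 [0.34, 0.44, 0.8, 0.02, 0.15, 0.46, 0.4, 0.48, 0.49, 0.48]
dx,lift [1.25 2.29] rms [0.18 0.16]
```

View pics/fin.png

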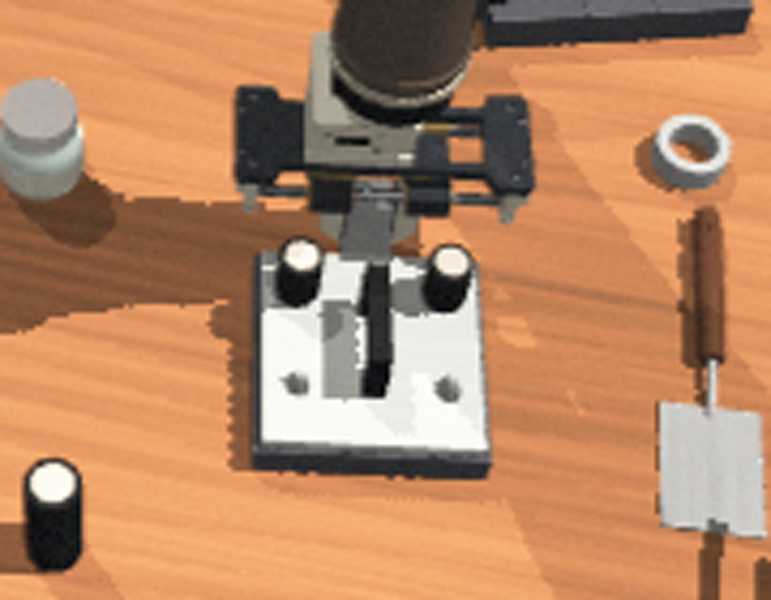

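The picture shows the plate on the bed with the wedge in the slot under its front edge, and the gripper clear of the tubes. My best lift estimate is about 3.4 mm. I'll sign off.

```bash
python3 -c "
from cell import arm
print(arm.sign_off())"
```

```text
the job is handed in; nothing more can be done
None
```

The job is handed in, with no verdict returned: the plate is over both pins, and the gripped wedge lifts its front edge by an estimated 3.4 mm (the image fit alone read lower, about 2.3–2.9 mm).

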